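# Load a tube into the sample changer and index it

### The arm

A 6-joint arm with a two-finger parallel gripper is mounted at the origin on a cart in front of the work surface, level with it; the furniture and walls round the work are solid. World frame = base frame: x ahead of the robot, y to its left, z up, the work surface at z = 0. Lengths are in mm, angles in degrees, forces in N, time in s.
With the tool pointing down it reaches from about 400 to 925 mm from the base axis. Payload 3.4 kg.
Tool frame: the origin (TCP) lies between the finger pads; the fingertips stand 11 mm ahead of it and the grasp point (between the pads) lies 8 mm behind it; z points along the fingers, y is the direction in which the jaws open and shut (so a half turn about z gives the same grasp; the last joint's range is limited). The gripper opens to 85 mm and grips with 20 to 120 N. Pads are 22 mm wide; open, the fingers measure 114 mm over their backs; the gripper's body (76 mm by 85 mm) begins 54 mm behind the grasp point. The pads swing forward as they close: fully open they stand 13 mm farther back than shut.
Start: joints at [70.732, 17.578, 86.31, -0, 76.112, -4.211], TCP at [149.4, 555.257, 242.305] pointing down, gripper open.
Joint ranges: [-179.03, 179.03], [-60, 130.46], [8.19, 133.38], [-81.62, 261.62], [5.75, 156.47], [-153.77, 153.77]. Speed limits (degrees/s): [147.25, 147.25, 180, 180, 180, 180].

### API

Orientations are given as a 3x3 rotation matrix whose columns are the frame's x, y, z axes.
In Python, from plant import ctrl gives the robot as it stands.
- The arm moves only by the shell command python3 -m pendant 'ROWS' [FORCE]. ROWS is JSON, a list of rows, each a list of 5 numbers: the shift along the world's x, y, z in cm, then the turn about the world's z in degrees, then the opening, from 0 (shut) to 1 (fully open). A call has 1 to 10 rows; each row is the pose to reach, as a shift and turn from the pose measured when the call began; what a row does not reach only later rows make up. A row lasts 1/8 s, in which the tool goes at most 62.5 mm and 10.7 degrees, less where a joint would pass 70% of its speed; a pose out of reach is approached as far as the arm can. A call with a gripper value outside its range is refused whole. The fingers move at their own pace and stop on an object; FORCE is the grip in N (left out, the last holds). Time passes only in rows, so rows that repeat a pose let the fingers close. It gives the time, the measured TCP pose, the force and the opening at its end, in the units of the state.
- ctrl.get_state(): the state, without advancing time (a new reading comes with each control period).
- ctrl.grab_frame(name): name is "side" or "top" or "wrist"; returns the picture (400x640x3 uint8, red, green, blue); there is no depth.
- ctrl.get_calibration(name): a dict with "camera_matrix" (3x3 intrinsics, pixels), "R" (3x3) and "t" (3): a world point X has camera coordinates R X + t; the wrist camera has in their place "mount" (4x4, takes a point from camera to tool coordinates, whose origin is the TCP and whose axes are the flange's). Camera axes: x right, y down, z forward; pixel columns grow to the right and rows downward; lengths in mm; the calibration is good to about 2 mm. A picture is of the moment at which its call begins: read the wrist's pose just before it. get_calibration takes no time and is no camera call.
- ctrl.job_done(): hands the job in, once; it reports no verdict.
The state is a dict: "clock": time; "joints": joint angles; "qd": joint speeds; "joint_efforts": joint torques, N m; "position": TCP position; "eef_rot": TCP orientation; "wrist_force": force on the tool from outside, world axes, zero at the start; "ft_torque": the same for the moment, N m; "finger_gap": opening from 0.0 (shut) to 1.0 (fully open).
Only numpy, scipy, OpenCV 4.12 (cv2) and the standard library are available. Lean on these libraries where they do the work, as an engineer would, in place of code of your own. Each camera call takes 0.05 s, during which the arm holds its last target.

### The job

Take the red-capped tube out of the rack and load it into the empty pocket of the sample changer that stands at the white loading mark, pressing it gently past the pocket's spring clips until it is fully home on the pocket's floor. Then turn the changer by its black knob exactly one click in the direction of the white arrow, counter-clockwise seen from above, so that the red-capped tube stands clicked in at the black reader post. Leave the two purple-capped tubes in the rack, the timer and the roll of tape as they are, and let go of everything.

Things in the scene. Friction and masses are not known exactly. Their poses are not given: they have to be found in the camera images.
- red_tube: sample tube with the red cap, upright; solid part a 28.6 mm cylinder with a flat underside, 105 mm long; the drawn cap (34 mm wide, top at 109 mm) gives way to that. 36 to 68 g. Origin: centre of its underside, z along the tube to the cap. It stands in the rack, underside 8 mm above the worktop.
- purple_tube_a: a purple-capped tube of the same kind, 116 mm tall, in the same rack; origin at its underside. Leave it there.
- purple_tube_b: another purple-capped tube, 116 mm tall, in the same rack; origin at its underside. Leave it there.
- rack: fixed white rack block, 170 x 56 x 45 mm high, three holes of 33 mm and 37 mm depth in one row along its x axis, 52 mm apart; origin: centre of its underside. Which hole holds which tube varies. A fixed grey box stands between rack and changer; a tube carried with its underside 0.23 m up clears it.
- changer: fixed grey base plate of the sample changer, 250 x 250 x 10 mm. Origin: centre of its underside, on the rotor's axis. White loading mark on its -x side; black reader post (16 x 30 mm, top 70 mm up) 113 mm from the axis, at 240 degrees counter-clockwise from its +x. Its rotor has six white pockets 72 mm from the axis, 60 degrees apart; two far ones hold fixed purple-capped tubes, tops 134 mm up.
- load_station (a point): fixed point: centre of the loading pocket's floor (18 mm above the worktop) with the rotor at 0. Three sprung balls stand 1.5 mm into the tube's way, 32 mm above the worktop: a tube let in stops on them, underside at about 35 mm; 8 to 20 N of push clicks it past; then it must be pushed on against slight friction down to the floor, where it stays.
- read_station (a point): fixed point on the base: where the centre of that pocket's floor (z 18 mm) is after one click, at the reader post
- knob_grip (a point): point on the rotor's axis, z 142 mm, at grasping height in the black bar knob: the bar is 46 mm long, 14 mm thick and 32 mm tall (z 122 to 154 mm), on a column of 26 mm diameter. Its x axis lies along the bar (grasp across y, the thickness); it turns with the rotor.
- rotor (a joint): angle of the rotor in rad, 0 with the loading pocket at the loading mark, growing counter-clockwise from above; a sprung roller holds it in wells 1.047 rad (60 degrees) apart. Turning takes up to about 0.25 N m; past the midpoint between two wells (0.52 rad) it snaps on into the next well by itself when let go, before it, it snaps back.
- timer: white lab timer, 32 x 66 x 62 mm, loose on the worktop; leave it
- tape: roll of brown tape, 94 mm wide, 48 mm high, loose on the worktop; leave it
- pocket_mouth (a point): centre of the mouth of the loading pocket, 70 mm above the worktop, turns with the rotor. The pocket is an upright cup, 44 mm over the lip; bore about 31 mm, its lip flared to 37 mm; floor 18 mm above the worktop, 52 mm below the mouth. Its two neighbours are empty.

How it is judged:
By the outcome, as a careful person would: the job done as asked, in the order asked, and still so for the second after the job is handed in, with the robot touching nothing.
It also fails if it takes over 72 s, if anything falls off the work surface, if the arm or the gripper's body presses on something with over 40 N, if the wrist force passes 120 N, or if a joint passes its speed limit or range.

## Working session

There is one attempt and no reset: what is moved stays moved. The work goes in short steps, Python scripts to look and compute and a shell command to move; the robot and the scene stay as the last step left them, time stands still between calls to the robot, and variables do not carry over. Pictures are saved under pics/ and viewed, and the job is handed in when it is done.

```bash
mkdir -p pics; ls
python3 - <<'E'
from plant import ctrl
import cv2
for n in("side","top","wrist"):
    if n=="wrist": print(ctrl.get_state())
    f=ctrl.grab_frame(n); cv2.imwrite(f"pics/{n}0.png",f[:,:,::-1]); print(n,ctrl.get_calibration(n))
E
```

```text
pics
side {'camera_matrix': array([[364.00222456,   0.        , 319.74115129],
       [  0.        , 364.00222456, 198.18088578],
       [  0.        ,   0.        ,   1.        ]]), 'R': array([[-0.0604452 , -0.99811211,  0.01088981],
       [-0.81725677,  0.04322301, -0.57465045],
       [ 0.57309488, -0.04363463, -0.81832651]]), 't': array([ 20.21449787, 562.17667024, 842.66487602])}
top {'camera_matrix': array([[431.68910147,   0.        , 320.65263654],
       [  0.        , 431.68910147, 193.30531922],
       [  0.        ,   0.        ,   1.        ]]), 'R': array([[ 0.01044658, -0.99993616, -0.00430584],
       [-0.99199623, -0.00982155, -0.12588492],
       [ 0.1258346 ,  0.00558644, -0.99203551]]), 't': array([-8.70568142e-01,  6.00857585e+02,  1.18870777e+03])}
{'clock': 0.1, 'joints': array([ 7.07321767e+01,  1.76203135e+01,  8.63744874e+01, -1.49682357e-04,
        7.61118347e+01, -4.21305982e+00]), 'qd': array([ 0.16082444, -0.15109267, -0.2228576 ,  0.01601251,  0.10547878,
       -0.02857212]), 'joint_efforts': array([-1.09166518e-03, -4.58525312e+01, -2.52606046e+01,
[... 304 characters left out ...]
8268e-01]]), 'wrist_force': array([-0.26374853, -0.17766687, -0.33042599]), 'ft_torque': array([-0.01122721,  0.00787347, -0.03536009]), 'finger_gap': 1.0013491873421994}
wrist {'camera_matrix': array([[336.46570535,   0.        , 317.04672245],
       [  0.        , 336.46570535, 198.97995232],
       [  0.        ,   0.        ,   1.        ]]), 'mount': array([[ 2.03107307e-03, -9.64005036e-01, -2.65876223e-01,
         6.70390528e+01],
       [ 9.99996085e-01,  2.46977929e-03, -1.31570454e-03,
        -6.14188502e-01],
       [ 1.92500139e-03, -2.65872510e-01,  9.64006277e-01,
        -1.32937044e+02],
       [ 0.00000000e+00,  0.00000000e+00,  0.00000000e+00,
         1.00000000e+00]])}
```

View pics/side0.png

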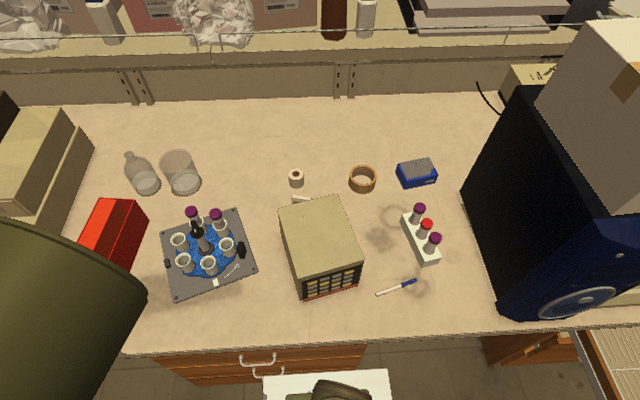

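View pics/top0.png

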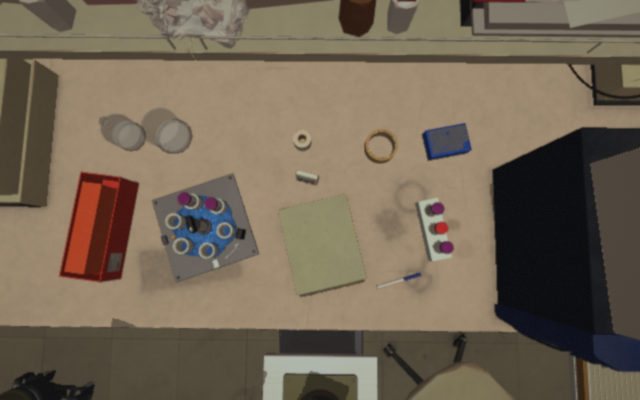

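View pics/wrist0.png

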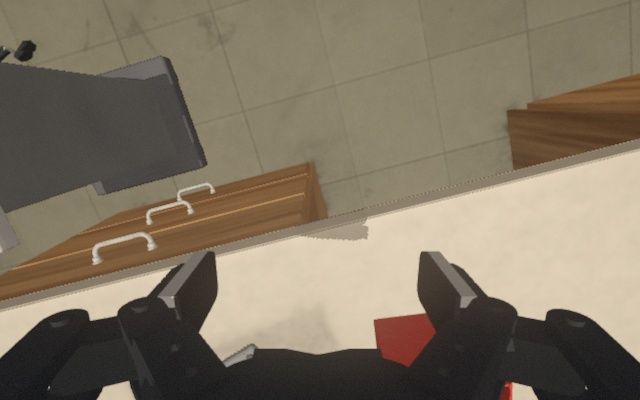

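```bash
cat > h.py <<'E'
import numpy as np, cv2
from plant import ctrl
def cam(n,s=None):
    c=ctrl.get_calibration(n);K=c["camera_matrix"]
    if n=="wrist":
        s=s or ctrl.get_state();M=c["mount"];Rt=s["eef_rot"];
        Rc=Rt@M[:3,:3];C=s["position"]+Rt@M[:3,3]
        return K,Rc.T,-Rc.T@C
    return K,c["R"],c["t"]
def ray(cm,uv):
    K,R,t=cm;d=R.T@np.linalg.solve(K,[uv[0],uv[1],1.]);return -R.T@t,d
def onz(cm,uv,z):
    C,d=ray(cm,uv);return C+d*(z-C[2])/d[2]
def proj(cm,X):
    K,R,t=cm;p=K@(R@np.asarray(X,float)+t);return p[:2]/p[2]
def tri(rays):
    A=0;b=0
    for C,d in rays:
        d=d/np.linalg.norm(d);P=np.eye(3)-np.outer(d,d);A=A+P;b=b+P@C
    return np.linalg.solve(A,b)
E
python3 - <<'E'
from h import *
t=cv2.imread("pics/top0.png");s=cv2.imread("pics/side0.png")
cv2.imwrite("pics/c1.png",cv2.resize(t[165:285,140:265],None,fx=4.8,fy=4.8,interpolation=cv2.INTER_CUBIC))
cv2.imwrite("pics/c2.png",cv2.resize(s[195:305,150:270],None,fx=5,fy=5,interpolation=cv2.INTER_CUBIC))
cv2.imwrite("pics/c3.png",cv2.hconcat([cv2.resize(t[190:270,400:470],None,fx=5,fy=5),cv2.resize(s[195:275,390:460],None,fx=5,fy=5)]))
T=cam("top");S=cam("side")
print(proj(T,[149,555,241]),proj(S,[149,555,241]))
E
```

```text
[ 73.89024564 378.72091239] [ 41.50934986 366.06350686]
```

View pics/c1.png

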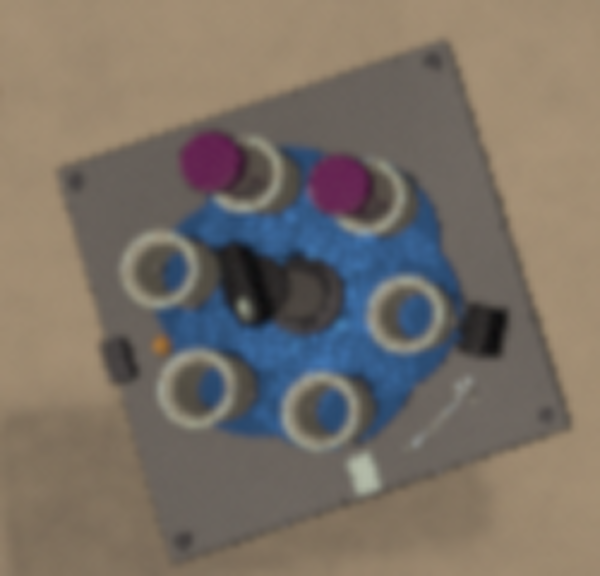

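View pics/c2.png

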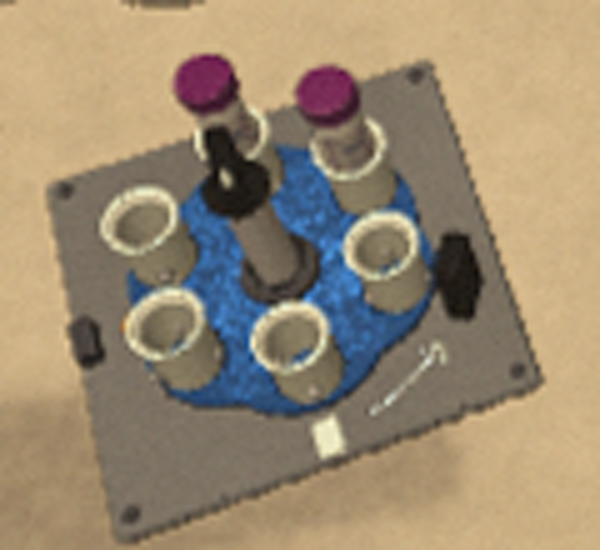

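View pics/c3.png

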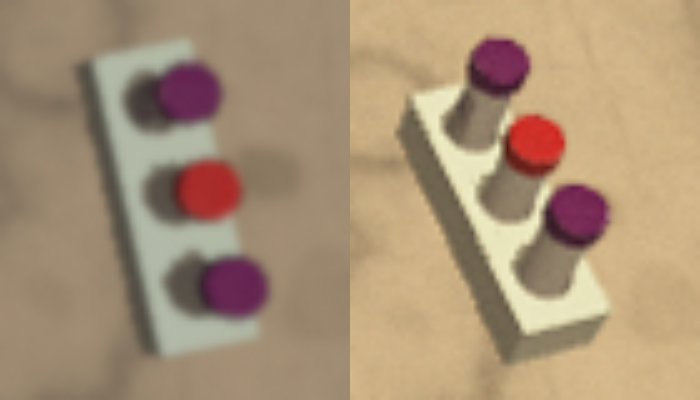

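Run:
```python
from h import *
t=cv2.imread("pics/top0.png");s=cv2.imread("pics/side0.png")
T=cam("top");S=cam("side")
ct=np.array([(62,168),(447,40),(572,430),(175,562)])/4.8+[140,165]
cs=np.array([(47,190),(430,62),(543,382),(122,543)])/5+[150,195]
def loc(cm,c):
    P=np.array([onz(cm,p,10)[:2] for p in c]);o=P.mean(0)
    x=P[0]+P[1]-P[2]-P[3];a=np.degrees(np.arctan2(x[1],x[0]))
    print(P.round(),o.round(1),a,[np.linalg.norm(P[i]-P[i-1]).round(1) for i in range(4)])
loc(T,ct);loc(S,cs)
# pocket lips z70
lt=np.array([(243,172),(362,192),(160,268),(408,313),(200,387),(322,410)])/4.8+[140,165]
ls=np.array([(232,135),(348,145),(140,217),(382,245),(166,325),(291,340)])/5+[150,195]
for cm,l in((T,lt),(S,ls)):
    P=np.array([onz(cm,p,70)[:2] for p in l]);print(P.round(1).tolist(),P.mean(0).round(1))
rt=np.array([(90,60),(188,38),(258,338),(160,356)])/5+[400,190]
rs=np.array([(60,98),(130,82),(258,305),(172,334)])/5+[390,195]
for cm,l in((T,rt),(S,rs)):
    P=np.array([onz(cm,p,45)[:2] for p in l]);o=P.mean(0)
    x=P[0]+P[1]-P[2]-P[3];print("rack",P.round().tolist(),o.round(1),np.degrees(np.arctan2(x[1],x[0])))
for nm,im,cm in(("t",t,T),("s",s,S)):
    h=cv2.cvtColor(im,cv2.COLOR_BGR2HSV)
    m=((h[...,0]<8)|(h[...,0]>174))&(h[...,1]>170)&(h[...,2]>120)
    q=((h[...,0]>140)&(h[...,0]<172)&(h[...,1]>120))
    for nn,k in(("red",m),("pur",q)):
        n,_,st,c=cv2.connectedComponentsWithStats(k.astype(np.uint8))
        for i in range(1,n):
            if 60<st[i,4]<400: print(nm,nn,c[i].round(1),st[i],onz(cm,c[i],110).round(1))
```

```text
[[580. 493.]
 [661. 262.]
 [426. 179.]
 [346. 412.]] [503.3 336.5] 19.283158748788296 [np.float64(247.1), np.float64(244.2), np.float64(248.8), np.float64(245.9)]
[[573. 489.]
 [657. 257.]
 [426. 175.]
 [343. 405.]] [500.  331.6] 19.896015510541822 [np.float64(245.0), np.float64(247.1), np.float64(245.1), np.float64(244.8)]
[[572.2, 364.3], [561.4, 295.2], [516.5, 409.2], [492.3, 266.0], [449.1, 382.8], [436.9, 312.8]] [504.7 338.4]
[[569.9, 358.7], [559.0, 288.5], [516.3, 404.7], [490.1, 262.3], [445.8, 379.0], [432.7, 307.9]] [502.3 333.5]
rack [[578.0, -269.0], [591.0, -325.0], [424.0, -359.0], [414.0, -305.0]] [ 501.7 -314.4] 12.017054147473685
rack [[578.0, -274.0], [588.0, -321.0], [429.0, -363.0], [414.0, -309.0]] [ 502.4 -317. ] 13.302147663148771
t red [111.  183.7] [103 180  16  12 104] [612.1 568.3 110. ]
t red [441.2 227.5] [436 223  12  10  96] [ 503.8 -314.8  110. ]
t pur [183.6 198.1] [178 193  13  11 109] [575.2 371.  110. ]
t pur [210.6 203.1] [205 198  12  11 107] [562.5 298.3 110. ]
t pur [437.1 208.3] [432 204  11  10  92] [ 554.5 -305.1  110. ]
t pur [446.4 246.9] [441 242  12  11 103] [ 453.1 -327.1  110. ]
s red [120.9 229.1] [108 200  27  60 117] [532.4 554.8 110. ]
s red [426.8 222.6] [422 218  11  10  85] [ 506.7 -320.7  110. ]
s pur [419.5 207.8] [414 203  12  11  93] [ 559.1 -310.8  110. ]
s pur [190.6 211.1] [185 206  12  11  99] [583.3 366.9 110. ]
s pur [215.1 213.7] [210 209  12  11 100] [570.5 294.1 110. ]
s pur [435.  237.3] [429 232  12  12 104] [ 457.6 -332.7  110. ]
```

```bash
python3 -m pendant '[[3,-3,5,-10,1],[8,-8,10,-21,1],[12,-12,10,-32,1],[16,-16,10,-43,1],[20,-20,10,-53,1],[24,-24,10,-64,1],[27,-25,10,-75,1],[27,-25,10,-85,1],[27,-25,10,-96,1],[27,-25,10,-106,1]]'; python3 -m pendant '[[0,0,0,-10,1],[0,0,0,-21,1],[0,0,0,-32,1],[0,0,0,-39,1],[0,0,0,-39,1]]'
python3 - <<'E'
from h import *
s=ctrl.get_state();f=ctrl.grab_frame("wrist")[:,:,::-1].copy();cv2.imwrite("pics/w1.png",f)
import pickle;pickle.dump(s,open("w1.pkl","wb"));print(s["position"],s["eef_rot"],s["joints"])
E
```

```text
clock: 1.4
position: [419.2, 304.4, 341.1]
eef_rot: [[0.522, 0.853, -0.002], [0.853, -0.522, 0.0], [-0.001, -0.002, -1.0]]
wrist_force: [0.5, -0.1, -0.0]
finger_gap: 1.001
clock: 2.02
position: [419.0, 304.3, 340.8]
eef_rot: [[0.942, 0.336, -0.002], [0.336, -0.942, 0.001], [-0.002, -0.002, -1.0]]
wrist_force: [0.3, 0.4, 0.1]
finger_gap: 1.001
[418.9685834  304.25968722 340.81402688] [[ 0.94176011  0.33627901 -0.00207994]
 [ 0.33628206 -0.94176036  0.00134003]
 [-0.00150818 -0.00196143 -0.99999694]] [ 31.22383884   9.39189217  83.35238804   0.1275732   87.31783587
 101.56734327]
```

View pics/w1.png

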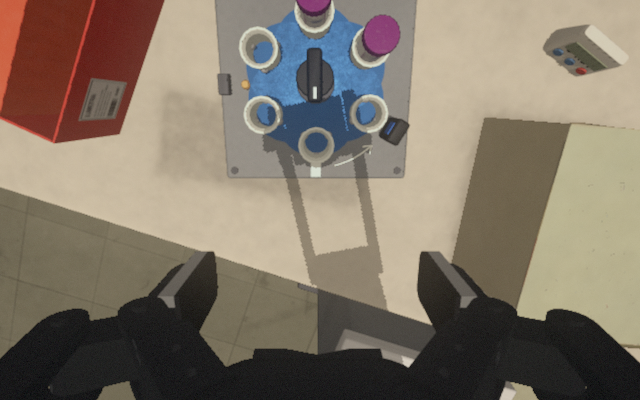

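Run:
```python
from h import *
f=cv2.imread("pics/w1.png")
cv2.imwrite("pics/c4.png",cv2.resize(f[0:190,210:420],None,fx=3,fy=3,interpolation=cv2.INTER_CUBIC))
```

```text
(no output)
```

View pics/c4.png

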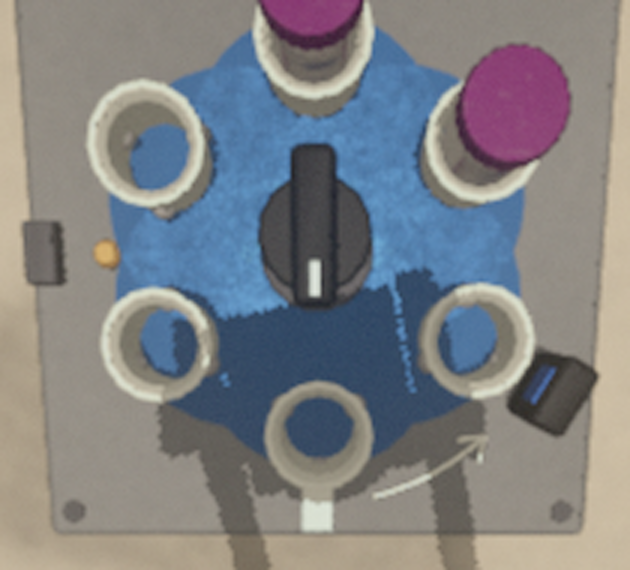

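Run:
```python
from h import *
import pickle
W=cam("wrist",pickle.load(open("w1.pkl","rb")))
c=np.array([(319,437),(159,343),(477,341),(147,144)])/3+[210,0]
P=np.array([onz(W,p,70)[:2] for p in c]);a=np.array([180,120,240,60])
from scipy.optimize import least_squares
g=lambda v:(P-np.c_[v[0]+72*np.cos(np.radians(a+v[2])),v[1]+72*np.sin(np.radians(a+v[2]))]).ravel()
r=least_squares(g,[503,335,19.6]);print(P.round(1),r.x,r.fun.round(1))
o=r.x[:2]
print("knob",onz(W,np.array((314,225))/3+[210,0],154), "corners",[onz(W,np.array(q)/3+[210,0],10).round(1) for q in((53,531),(582,532))])
for z in(0,):
  b=np.radians(r.x[2]);print([ (o+np.array([[np.cos(b),-np.sin(b)],[np.sin(b),np.cos(b)]])@q).round(1) for q in((-125,125),(-125,-125))], "load",(o-72*np.array([np.cos(b),np.sin(b)])))
```

```text
[[438.5 311.3]
 [451.6 381.9]
 [494.1 266.1]
 [518.2 407.3]] [506.34317582 336.40409559  20.27903377] [-0.3 -0.2  0.7 -0.5 -0.1  0.7 -0.3 -0.1]
knob [506.37470784 336.9804383  154.        ] corners [array([348.6, 411.6,  10. ]), array([432. , 178.2,  10. ])]
[array([345.8, 410.3]), array([432.4, 175.8])] load [438.80603636 311.44944086]
```

```bash
python3 -m pendant '[[2,-6,0,0,1],[4,-12,0,0,1],[6,-18,0,0,1],[6,-24,0,0,1],[6,-30,0,0,1],[6,-36,0,-3,1],[5,-42,0,-5,1],[3,-48,0,-7,1],[1,-54,0,-7,1],[0,-60,0,-7,1]]'; python3 -m pendant '[[-1.5,-4,-4,0,1],[-1.5,-4,-8,0,1],[-1.5,-4,-8,0,1],[-1.5,-4,-8,0,1]]'
python3 - <<'E'
from h import *
s=ctrl.get_state();f=ctrl.grab_frame("wrist")[:,:,::-1].copy();cv2.imwrite("pics/w2.png",f)
import pickle;pickle.dump(s,open("w2.pkl","wb"));print(s["joints"])
E
```

```text
clock: 3.32
position: [417.8, -297.3, 341.1]
eef_rot: [[0.975, 0.222, -0.001], [0.222, -0.975, 0.002], [-0.001, -0.002, -1.0]]
wrist_force: [1.2, -0.3, 0.5]
finger_gap: 0.999
clock: 3.82
position: [403.5, -337.5, 262.2]
eef_rot: [[0.975, 0.224, -0.0], [0.224, -0.975, 0.001], [-0.0, -0.001, -1.0]]
wrist_force: [0.4, 0.4, 1.0]
finger_gap: 0.999
[-4.45189666e+01  1.28051374e+01  9.02032257e+01  1.93374514e-02
  7.70331235e+01  3.25559351e+01]
```

View pics/w2.png

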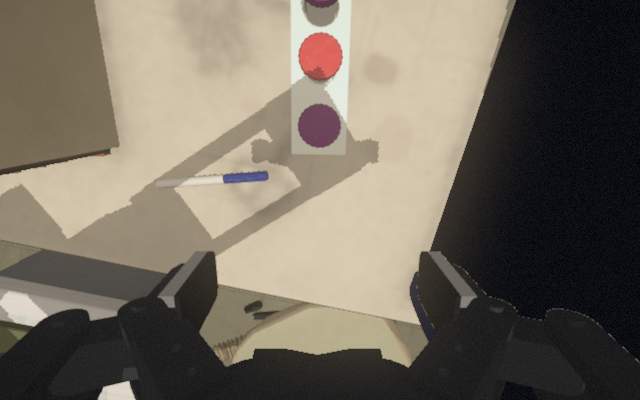

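Run:
```python
from h import *
import pickle
W=cam("wrist",pickle.load(open("w2.pkl","rb")))
f=cv2.imread("pics/w2.png");h=cv2.cvtColor(f,cv2.COLOR_BGR2HSV)
m=((h[...,0]<8)|(h[...,0]>174))&(h[...,1]>150)&(h[...,2]>60)
n,_,st,c=cv2.connectedComponentsWithStats(m.astype(np.uint8))
for i in range(1,n):
    if st[i,4]>300: print(c[i],st[i])
for uv in((320.5,55),): print(onz(W,uv,117))
m=((h[...,0]>135)&(h[...,0]<172)&(h[...,1]>90)).astype(np.uint8)
n,_,st,c=cv2.connectedComponentsWithStats(m)
for i in range(1,n):
    if st[i,4]>300: print(c[i],st[i],onz(W,c[i],124))
cv2.imwrite("pics/c5.png",cv2.resize(f[0:170,240:400],None,fx=3.5,fy=3.5,interpolation=cv2.INTER_CUBIC))
```

```text
[ 506.44777911 -317.53807865  117.        ]
[316.47028154 127.60896767] [299 106  40  41 959] [ 452.99585692 -326.72362456  124.        ]
```

View pics/c5.png

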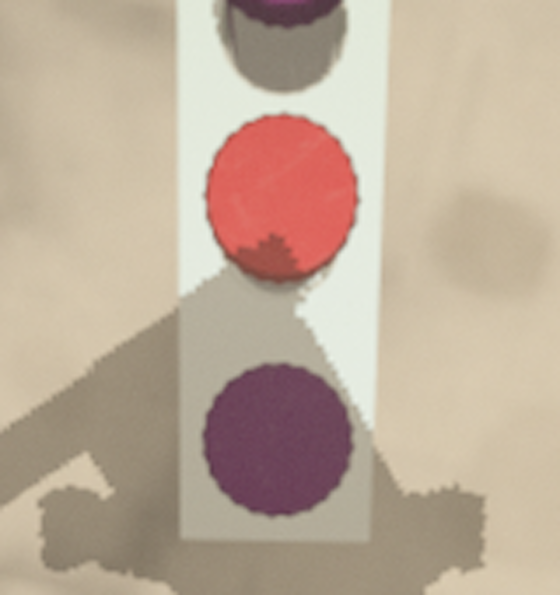

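```bash
python3 -m pendant '[[5,1,0,-0.5,1],[10.3,2,0,-0.5,1],[10.3,2,-5,-0.5,1],[10.3,2,-9.5,-0.5,1],[10.3,2,-9.5,-0.5,1]]'
python3 - <<'E'
from h import *
s=ctrl.get_state();f=ctrl.grab_frame("wrist")[:,:,::-1].copy();cv2.imwrite("pics/w3.png",f)
W=cam("wrist",s);print(proj(W,[506.5,-317.5,117]),s["position"])
E
```

```text
clock: 4.5
position: [506.1, -315.7, 166.4]
eef_rot: [[0.976, 0.217, -0.003], [0.217, -0.976, 0.003], [-0.003, -0.003, -1.0]]
wrist_force: [0.4, -0.0, 0.3]
finger_gap: 1.002
[318.59204579 226.86687143] [ 506.10948534 -315.70340832  166.3639648 ]
```

View pics/w3.png

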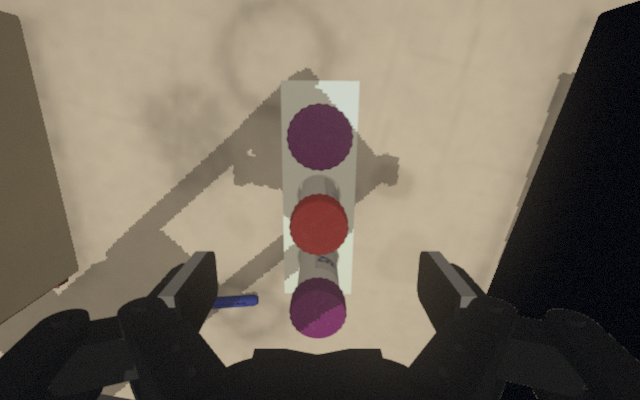

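```bash
python3 -m pendant '[[0.15,-0.2,-3,0,1],[0.15,-0.2,-6,0,1],[0.15,-0.2,-8.1,0,1],[0.15,-0.2,-8.1,0,1],[0.15,-0.2,-8.1,0,1]]'
python3 - <<'E'
from h import *
s=ctrl.get_state();f=ctrl.grab_frame("wrist")[:,:,::-1].copy();cv2.imwrite("pics/w4.png",f)
E
```

```text
clock: 5.18
position: [510.8, -320.3, 90.4]
eef_rot: [[0.976, 0.217, 0.005], [0.217, -0.976, -0.003], [0.004, 0.004, -1.0]]
wrist_force: [0.6, 0.3, -0.7]
finger_gap: 0.998
```

View pics/w4.png

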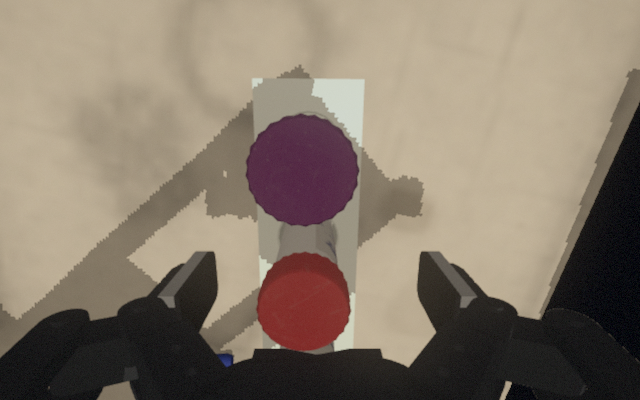

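```bash
python3 -m pendant '[[0,0,0,0,1]]' ; python3 -m pendant '[[0,0,0,0,1]]'
python3 - <<'E'
from h import *
s=ctrl.get_state();f=ctrl.grab_frame("wrist")[:,:,::-1].copy();cv2.imwrite("pics/w5.png",f);W=cam("wrist",s)
print(s["position"],s["qd"],proj(W,[508,-318,117]))
h=cv2.cvtColor(f,cv2.COLOR_BGR2HSV)
m=((h[...,0]<8)|(h[...,0]>174))&(h[...,1]>150)&(h[...,2]>60)
n,_,st,c=cv2.connectedComponentsWithStats(m.astype(np.uint8))
for i in range(1,n):
    if st[i,4]>300: print(c[i],st[i])
E
```

```text
clock: 5.35
position: [511.5, -320.8, 91.9]
eef_rot: [[0.976, 0.217, 0.007], [0.217, -0.976, -0.005], [0.006, 0.006, -1.0]]
wrist_force: [0.2, -0.2, -0.3]
finger_gap: 0.998
clock: 5.48
position: [512.2, -321.3, 93.1]
eef_rot: [[0.976, 0.217, 0.008], [0.217, -0.976, -0.006], [0.007, 0.008, -1.0]]
wrist_force: [-0.0, -0.0, 0.1]
finger_gap: 1.0
[ 512.16937937 -321.2681722    93.059927  ] [ 0.02031439 -0.50510747 -0.35955845  0.02721993  0.35235469  0.04018018] [303.67340452 304.55338376]
[300.49753768 300.64482913] [ 255  252   91   96 6701]
```

Run:
```python
from h import *
s=ctrl.get_state();print(s["joint_efforts"].round(2),s["joints"].round(2),s["qd"].round(2),s["position"],s["clock"])
f=ctrl.grab_frame("side")[:,:,::-1];cv2.imwrite("pics/s5.png",f)
f=ctrl.grab_frame("top")[:,:,::-1];cv2.imwrite("pics/t5.png",f)
s=ctrl.get_state();print(s["position"],s["clock"])
```

```text
[  0.   -51.19 -19.61  -0.    -0.    -0.  ] [-3.611e+01  2.779e+01  9.374e+01  1.000e-02  5.788e+01  4.135e+01] [ 0.09  0.25  0.27  0.06 -0.23  0.01] [ 512.1809433  -321.26060248   92.9954194 ] 5.525
[ 511.74230203 -320.94600123   92.35002693] 5.625
```

View pics/s5.png

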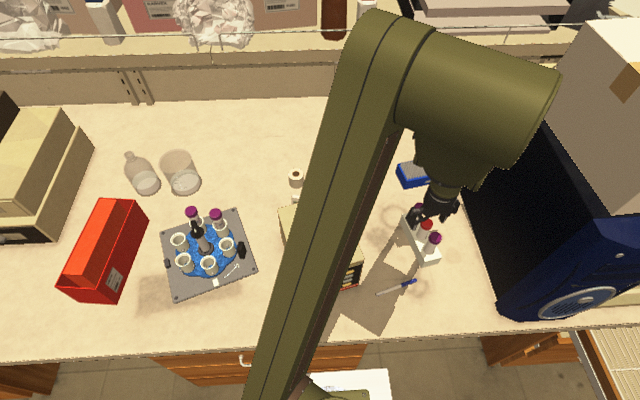

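View pics/t5.png

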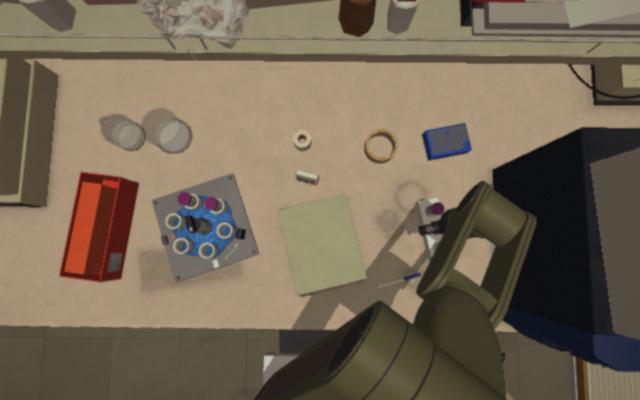

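```bash
python3 -m pendant '[[-0.35,0.35,-0.7,0,1],[-0.35,0.35,-0.7,0,1],[-0.35,0.35,-0.7,0,1],[-0.35,0.35,-0.7,0,1]]'
python3 - <<'E'
from h import *
s=ctrl.get_state();f=ctrl.grab_frame("wrist")[:,:,::-1].copy();cv2.imwrite("pics/w6.png",f);W=cam("wrist",s)
print(s["position"],s["eef_rot"][:,2],s["qd"].round(2),proj(W,[508,-317,117]))
h=cv2.cvtColor(f,cv2.COLOR_BGR2HSV)
m=((h[...,0]<8)|(h[...,0]>174))&(h[...,1]>150)&(h[...,2]>60)
n,_,st,c=cv2.connectedComponentsWithStats(m.astype(np.uint8))
for i in range(1,n):
    if st[i,4]>300: print(c[i],st[i])
E
```

```text
clock: 6.12
position: [508.4, -317.6, 85.3]
eef_rot: [[0.976, 0.217, 0.007], [0.217, -0.976, -0.005], [0.006, 0.007, -1.0]]
wrist_force: [-0.5, -1.0, -1.1]
finger_gap: 0.997
[ 508.37958218 -317.55049669   85.34770457] [ 0.0074546  -0.00523942 -0.99995849] [-0.05 -0.08 -0.21  0.03 -0.02 -0.03] [312.98259446 309.23004284]
[312.17081522 304.9487686 ] [ 264  254   97  101 7593]
```

```bash
python3 -m pendant '[[0.1,0.1,0,0,1],[0.1,0.1,0,0,0.5],[0.1,0.1,0,0,0.2],[0.1,0.1,0,0,0.2],[0.1,0.1,0,0,0.2],[0.1,0.1,0,0,0.2],[0.1,0.1,0,0,0.2]]' 70
```

```text
clock: 7.05
position: [509.5, -316.7, 85.6]
eef_rot: [[0.976, 0.217, 0.008], [0.217, -0.976, -0.006], [0.006, 0.007, -1.0]]
wrist_force: [-0.3, -0.4, 2.0]
finger_gap: 0.315
```

```bash
python3 -m pendant '[[0,0,1.5,0,0.2],[0,0,3,0,0.2],[0,0,5,0,0.2],[0,0,9,0,0.2],[0,0,13,0,0.2],[0,0,18,0,0.2],[0,0,23.5,0,0.2],[0,0,23.5,0,0.2],[0,0,23.5,0,0.2]]'
python3 - <<'E'
from h import *
s=ctrl.get_state();f=ctrl.grab_frame("wrist")[:,:,::-1].copy();cv2.imwrite("pics/w7.png",f);print(s["position"],s["eef_rot"][:,2])
f=ctrl.grab_frame("top")[:,:,::-1].copy();cv2.imwrite("pics/t7.png",f)
E
```

```text
clock: 8.18
position: [509.1, -316.4, 321.2]
eef_rot: [[0.976, 0.217, 0.008], [0.217, -0.976, -0.006], [0.007, 0.008, -1.0]]
wrist_force: [-0.1, 0.4, -0.6]
finger_gap: 0.318
[ 509.12366366 -316.4173549   321.22848516] [ 0.00847478 -0.00601054 -0.99994602]
```

View pics/w7.png

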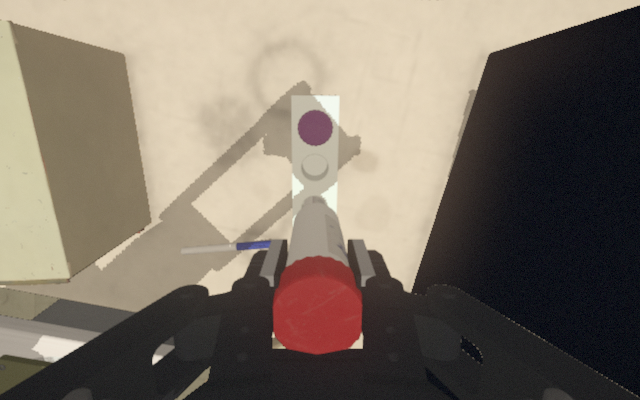

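View pics/t7.png

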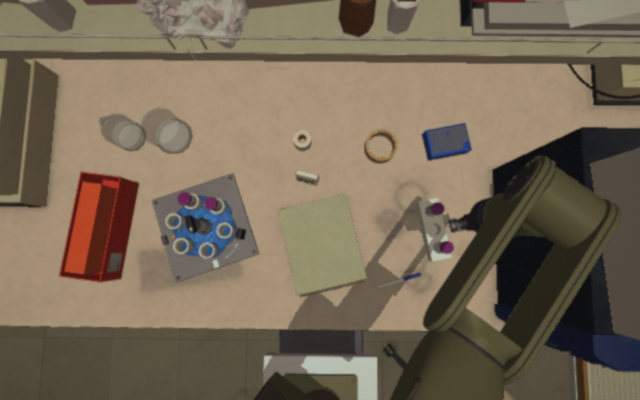

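```bash
python3 -m pendant '[[0,3,0,0,0.2],[0,8,0,0,0.2],[0,14,0,0,0.2],[0,20,0,0,0.2],[0,26,0,0,0.2],[0,32,0,1,0.2],[-2,38,0,3,0.2],[-3,44,0,5,0.2],[-4,49,0,6,0.2],[-5,54,0,7.8,0.2]]'; python3 -m pendant '[[-1,4,0,0,0.2],[-2,7,0,0,0.2],[-2.4,8.6,0,0,0.2],[-2.4,8.6,0,0,0.2],[-2.4,8.6,0,0,0.2],[-2.4,8.6,0,0,0.2]]'
```

```text
clock: 9.52
position: [457.1, 225.4, 317.4]
eef_rot: [[0.937, 0.349, 0.003], [0.349, -0.937, -0.004], [0.001, 0.005, -1.0]]
wrist_force: [0.5, -1.1, -0.1]
finger_gap: 0.316
clock: 10.28
position: [433.5, 310.2, 317.4]
eef_rot: [[0.938, 0.347, 0.003], [0.347, -0.938, -0.005], [0.001, 0.005, -1.0]]
wrist_force: [-0.5, -1.0, -0.2]
finger_gap: 0.317
```

```bash
python3 -m pendant '[[0.55,0.15,-4,0,0.2],[0.55,0.15,-9,0,0.2],[0.55,0.15,-13,0,0.2],[0.55,0.15,-13.7,0,0.2],[0.55,0.15,-13.7,0,0.2],[0.55,0.15,-13.7,0,0.2]]'
python3 - <<'E'
from h import *
import pickle
for n in("side","top","wrist"):
    if n=="wrist": s=ctrl.get_state();pickle.dump(s,open("w8.pkl","wb"));print(s["position"],s["eef_rot"][:,2])
    f=ctrl.grab_frame(n)[:,:,::-1].copy();cv2.imwrite(f"pics/{n}8.png",f)
    if n!="wrist":
        u=proj(cam(n),[439,312,70]).astype(int);print(u)
        cv2.imwrite(f"pics/{n}8c.png",cv2.resize(f[u[1]-50:u[1]+50,u[0]-60:u[0]+60],None,fx=5,fy=5,interpolation=cv2.INTER_CUBIC))
E
```

```text
clock: 11.02
position: [440.5, 312.4, 182.5]
eef_rot: [[0.938, 0.347, 0.006], [0.347, -0.938, -0.003], [0.005, 0.005, -1.0]]
wrist_force: [-0.3, 0.3, -1.1]
finger_gap: 0.315
[206 261]
[207 249]
[440.16778115 312.34754594 182.28495   ] [ 0.00592639 -0.00298311 -0.99997799]
```

View pics/wrist8.png

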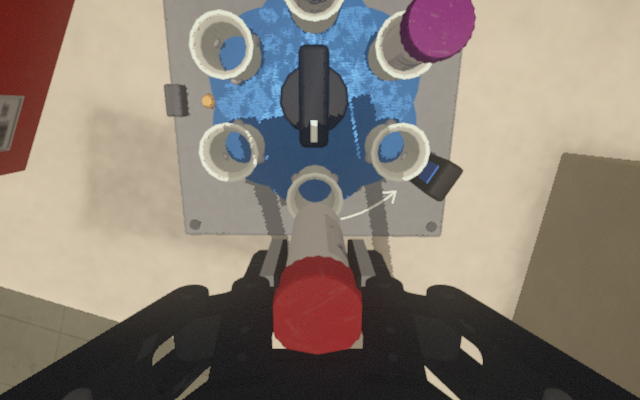

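View pics/side8c.png

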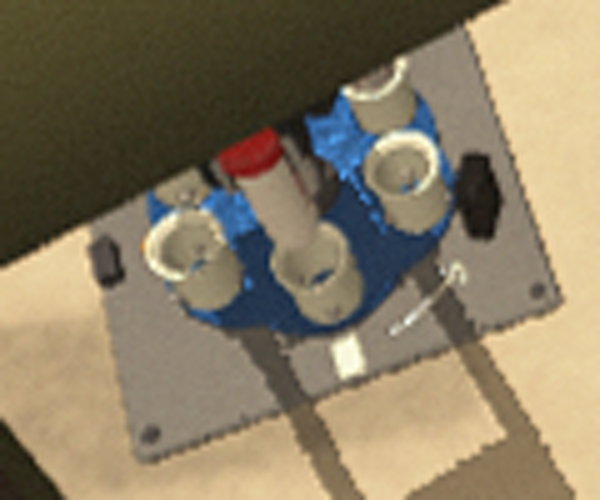

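View pics/top8c.png

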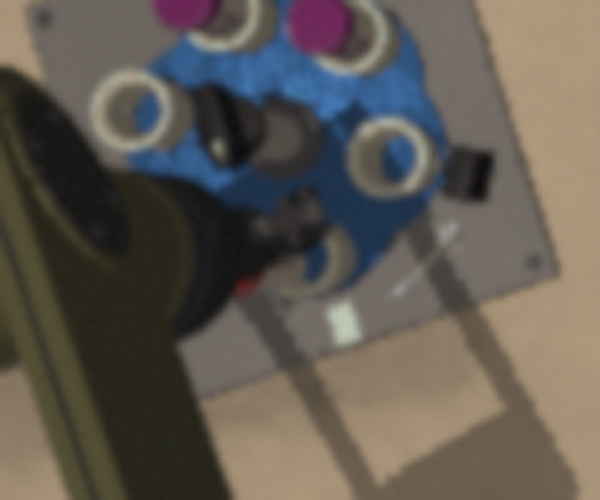

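Run:
```python
from h import *
f=cv2.imread("pics/wrist8.png")
cv2.imwrite("pics/c8.png",cv2.resize(f[0:215,180:440],None,fx=2.8,fy=2.8,interpolation=cv2.INTER_CUBIC))
cv2.imwrite("pics/c8b.png",cv2.resize(f[160:360,250:390],None,fx=3,fy=3,interpolation=cv2.INTER_CUBIC))
```

```text
(no output)
```

View pics/c8.png

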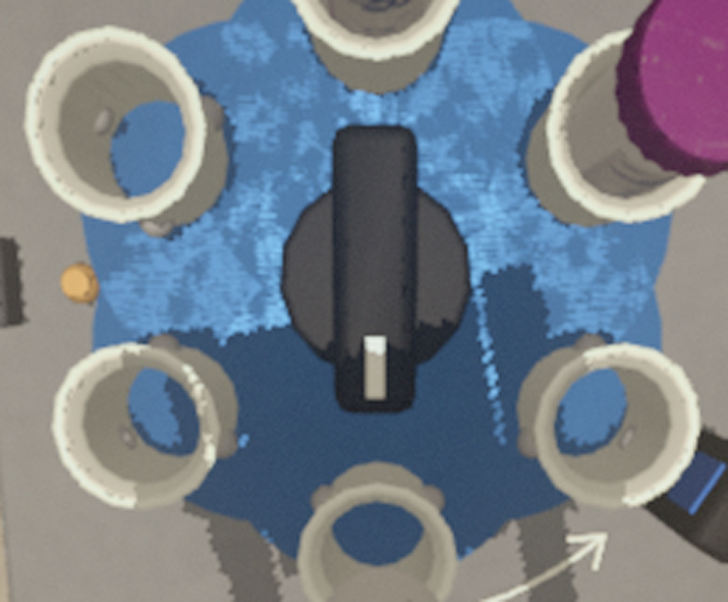

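View pics/c8b.png

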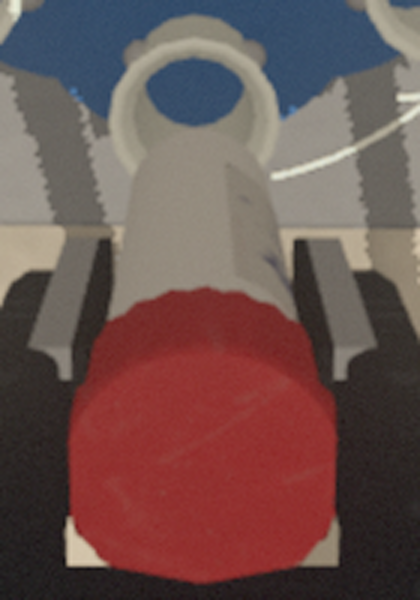

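Run:
```python
from h import *
import pickle
s=pickle.load(open("w8.pkl","rb"));W=cam("wrist",s)
c=np.array([(378,561),(134.5,425),(617.5,425),(116,124)])/2.8+[180,0]
P=np.array([onz(W,p,70)[:2] for p in c]);a=np.array([180,120,240,60])
from scipy.optimize import least_squares
g=lambda v:(P-np.c_[v[0]+72*np.cos(np.radians(a+v[2])),v[1]+72*np.sin(np.radians(a+v[2]))]).ravel()
r=least_squares(g,[503,335,19.6]);print(P.round(1),r.x,r.fun.round(1))
b=np.radians(r.x[2]);print("load",r.x[:2]-72*np.array([np.cos(b),np.sin(b)]))
p=s["position"];print(p)
z=p[2]-77.6
th=np.radians(np.arange(0,360,3))
e=onz(W,(316,201.7),z);ax=s["eef_rot"][:,0];print("edge",e," centre",e-14.3*ax)
print("cap",onz(W,(317.7,312.7),z+109))
print("ax at z",p+s["eef_rot"][:,2]*77)
```

```text
[[438.9 311.7]
 [451.3 383.8]
 [495.1 266. ]
 [519.  408.4]] [506.81819239 337.24794732  20.39257435] [-0.4 -0.4 -0.   0.6  0.3 -0.3  0.2  0.1]
load [439.33063706 312.15950622]
[440.16778115 312.34754594 182.28495   ]
edge [447.30054704 314.14082325 104.68495   ]  centre [433.88999255 309.1766671  104.62028101]
cap [438.78234603 310.72656482 213.68495   ]
ax at z [440.62411331 312.11784628 105.28664483]
```

```bash
python3 -m pendant '[[0,0,-2,0,0.2],[0,0,-3,0,0.2],[0,0,-3.5,0,0.2],[0,0,-3.5,0,0.2],[0,0,-3.5,0,0.2]]'
python3 - <<'E'
from h import *
s=ctrl.get_state();print(s["position"],s["wrist_force"],s["ft_torque"])
f=ctrl.grab_frame("wrist")[:,:,::-1].copy();cv2.imwrite("pics/w9.png",f[0:360,130:500])
f=ctrl.grab_frame("side")[:,:,::-1].copy();cv2.imwrite("pics/s9.png",cv2.resize(f[211:311,146:266],None,fx=5,fy=5,interpolation=cv2.INTER_CUBIC))
E
```

```text
clock: 11.8
position: [440.2, 312.5, 147.4]
eef_rot: [[0.938, 0.347, 0.006], [0.347, -0.938, -0.003], [0.005, 0.005, -1.0]]
wrist_force: [0.6, 0.7, -0.4]
finger_gap: 0.32
[440.19741199 312.49730863 147.4218917 ] [ 0.56724139  0.73670077 -0.39270658] [-0.03472223  0.02394449  0.01017598]
```

View pics/w9.png

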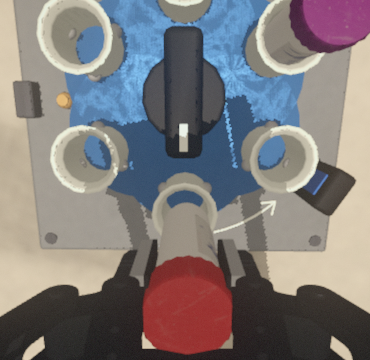

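View pics/s9.png

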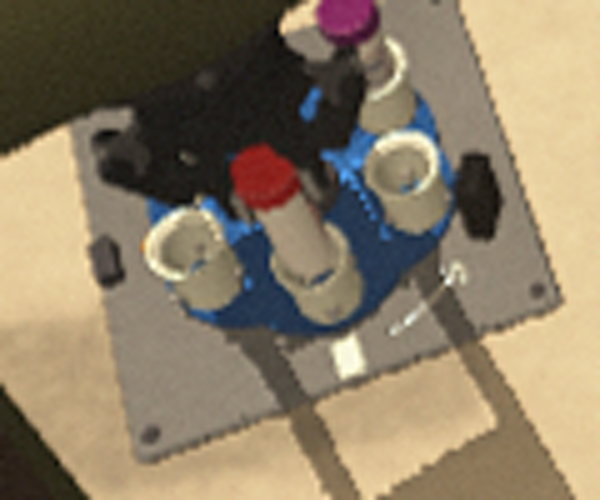

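Run:
```python
from h import *
S=cam("side");K=lambda u:np.array(u)/5+[146,211]
print(onz(S,K((263,166)),178.8), "lips", onz(S,K((193,242)),70),onz(S,K((402,174)),70), onz(S,K((313,258)),70), "tubebottom-visible",)
```

```text
[434.22776552 306.60728551 178.8       ] lips [447.48542278 375.35233372  70.        ] [484.20078834 261.82704648  70.        ] [433.88003682 306.96400104  70.        ] tubebottom-visible
```

```bash
python3 -m pendant '[[0,0,-0.7,0,0.2],[0,0,-1.4,0,0.2],[0,0,-1.4,0,0.2]]'; python3 -m pendant '[[0,0,-0.6,0,0.2],[0,0,-1.2,0,0.2],[0,0,-1.2,0,0.2]]'
```

```text
clock: 12.28
position: [440.9, 313.2, 133.0]
eef_rot: [[0.938, 0.347, 0.007], [0.347, -0.938, -0.001], [0.006, 0.004, -1.0]]
wrist_force: [2.1, 2.9, -3.4]
finger_gap: 0.318
clock: 12.65
position: [441.0, 313.3, 120.4]
eef_rot: [[0.938, 0.347, 0.007], [0.347, -0.938, -0.001], [0.006, 0.004, -1.0]]
wrist_force: [1.3, 2.8, -2.2]
finger_gap: 0.314
```

```bash
python3 -m pendant '[[0,0,-0.5,0,0.2],[0,0,-0.9,0,0.2],[0,0,-0.9,0,0.2]]' 100; python3 -m pendant '[[0,0,-0.3,0,0.2],[0,0,-0.5,0,0.2],[0,0,-0.5,0,0.2]]'
```

```text
clock: 13.02
position: [441.6, 313.7, 111.6]
eef_rot: [[0.938, 0.347, 0.008], [0.347, -0.938, -0.001], [0.008, 0.003, -1.0]]
wrist_force: [1.8, 2.4, 2.6]
finger_gap: 0.312
clock: 13.4
position: [441.3, 313.4, 106.1]
eef_rot: [[0.938, 0.347, 0.008], [0.347, -0.938, -0.001], [0.007, 0.004, -1.0]]
wrist_force: [0.8, 1.9, -0.5]
finger_gap: 0.315
```

```bash
python3 -m pendant '[[0,0,-0.3,0,0.2],[0,0,-0.6,0,0.2],[0,0,-0.6,0,0.2]]'; python3 -m pendant '[[0,0,-0.3,0,0.2],[0,0,-0.4,0,0.2],[0,0,-0.4,0,0.2]]'
```

```text
clock: 13.78
position: [441.2, 313.5, 99.5]
eef_rot: [[0.938, 0.347, 0.007], [0.347, -0.938, -0.001], [0.007, 0.004, -1.0]]
wrist_force: [3.1, 1.8, -2.1]
finger_gap: 0.311
clock: 14.15
position: [441.4, 313.5, 95.7]
eef_rot: [[0.938, 0.347, 0.008], [0.347, -0.938, -0.001], [0.007, 0.004, -1.0]]
wrist_force: [1.9, 1.6, 2.8]
finger_gap: 0.311
```

```bash
python3 -m pendant '[[0,0,-0.2,0,0.2],[0,0,-0.3,0,0.2]]'; python3 -m pendant '[[0,0,-0.3,0,0.2],[0,0,-0.3,0,0.2]]';python3 -c "
from h import *
f=ctrl.grab_frame('wrist')[:,:,::-1];cv2.imwrite('pics/w10.png',f[0:390,130:500])
f=ctrl.grab_frame('side')[:,:,::-1].copy();cv2.imwrite('pics/s10.png',cv2.resize(f[211:311,146:266],None,fx=5,fy=5,interpolation=cv2.INTER_CUBIC))"
```

```text
clock: 14.4
position: [441.8, 313.7, 95.4]
eef_rot: [[0.938, 0.347, 0.009], [0.347, -0.938, -0.0], [0.009, 0.003, -1.0]]
wrist_force: [-3.9, -1.3, 28.9]
finger_gap: 0.313
clock: 14.65
position: [441.7, 313.8, 95.4]
eef_rot: [[0.938, 0.347, 0.011], [0.347, -0.938, 0.0], [0.01, 0.003, -1.0]]
wrist_force: [-3.0, -0.7, 24.5]
finger_gap: 0.313
```

View pics/w10.png

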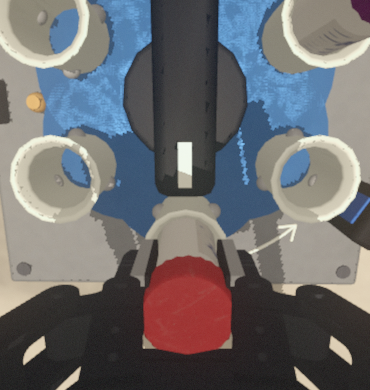

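View pics/s10.png

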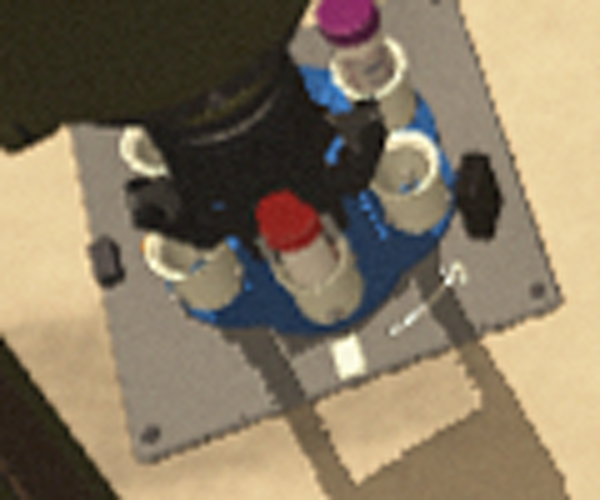

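```bash
python3 -m pendant '[[0,0,0.1,0,0.2],[0,0,0.1,0,0.2],[0,0,0.1,0,0.6],[0,0,0.1,0,0.7],[0,0,0.1,0,0.7],[0,0,0.1,0,0.7]]';  python3 -m pendant '[[0,0,3,0,0.7],[0,0,7,0,0.7],[0,0,11,0,0.7],[0,0,13,0,0.7],[0,0,13,0,0.7]]' ; python3 -c "
from h import *
import pickle
s=ctrl.get_state();pickle.dump(s,open('w11.pkl','wb'))
f=ctrl.grab_frame('wrist')[:,:,::-1];cv2.imwrite('pics/w11.png',f)
f=ctrl.grab_frame('side')[:,:,::-1].copy();cv2.imwrite('pics/s11.png',cv2.resize(f[211:311,146:266],None,fx=5,fy=5,interpolation=cv2.INTER_CUBIC))"
```

```text
clock: 15.5
position: [441.5, 313.6, 96.1]
eef_rot: [[0.938, 0.347, 0.01], [0.347, -0.938, -0.0], [0.009, 0.004, -1.0]]
wrist_force: [0.0, 0.1, -0.5]
finger_gap: 0.698
clock: 16.12
position: [442.5, 314.2, 227.9]
eef_rot: [[0.938, 0.347, 0.013], [0.347, -0.938, 0.002], [0.013, 0.003, -1.0]]
wrist_force: [0.4, -0.5, -0.3]
finger_gap: 0.7
```

View pics/w11.png

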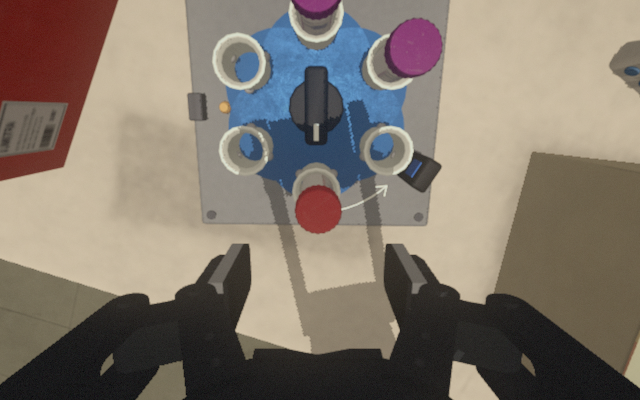

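View pics/s11.png

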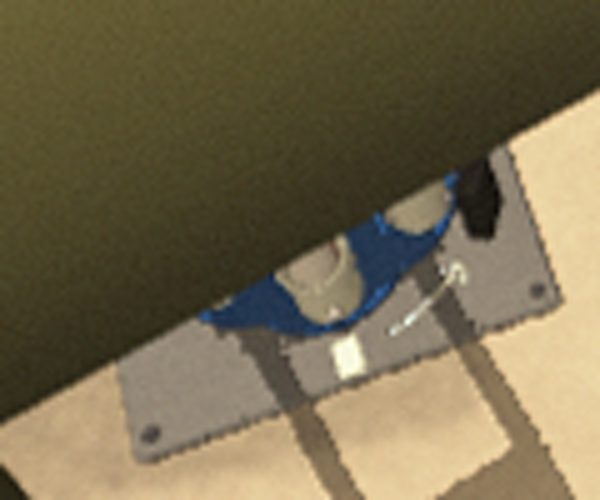

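```bash
python3 -m pendant '[[3,1.2,0,0,0.5],[6.6,2.4,0,0,0.5],[6.6,2.4,-2,0,0.5],[6.6,2.4,-4,0,0.5],[6.6,2.4,-4,0,0.5],[6.6,2.4,-4,0,0.5]]'; python3 -c "
from h import *
import pickle
s=ctrl.get_state();pickle.dump(s,open('w12.pkl','wb'))
f=ctrl.grab_frame('wrist')[:,:,::-1];cv2.imwrite('pics/w12.png',f)
W=cam('wrist',s);W0=cam('wrist',pickle.load(open('w11.pkl','rb')))
print(onz(W0,(316.3,105),154),onz(W0,(318.5,209),127));R=s['eef_rot']
for d in(0,20,30): print(proj(W,s['position']+R[:,2]*d),end=' ')
"
```

```text
clock: 16.98
position: [506.8, 337.2, 184.9]
eef_rot: [[0.938, 0.347, 0.008], [0.347, -0.938, -0.001], [0.007, 0.004, -1.0]]
wrist_force: [0.3, 0.2, 0.9]
finger_gap: 0.498
[507.02838325 337.33177885 154.        ] [439.71472764 310.5303478  127.        ]
[314.73606553 266.34559856] [314.94951223 247.60876632] [315.03860556 239.78795335]
```

View pics/w12.png

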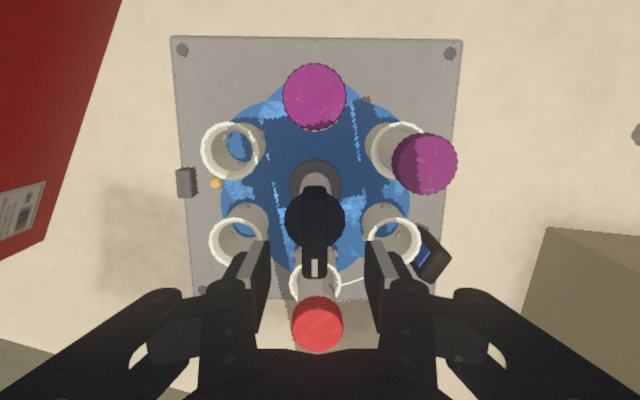

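```bash
python3 -m pendant '[[0.2,0.1,-2,0,0.5],[0.2,0.1,-4,0,0.5],[0.2,0.1,-4.7,0,0.5],[0.2,0.1,-4.7,0,0.5],[0.2,0.1,-4.7,0,0.5]]' ; python3 -c "
from h import *
f=ctrl.grab_frame('wrist')[:,:,::-1];cv2.imwrite('pics/w13.png',f)"
```

```text
clock: 17.65
position: [509.8, 338.8, 139.7]
eef_rot: [[0.938, 0.347, 0.011], [0.347, -0.938, 0.0], [0.01, 0.003, -1.0]]
wrist_force: [-0.2, -0.7, 0.6]
finger_gap: 0.501
```

View pics/w13.png

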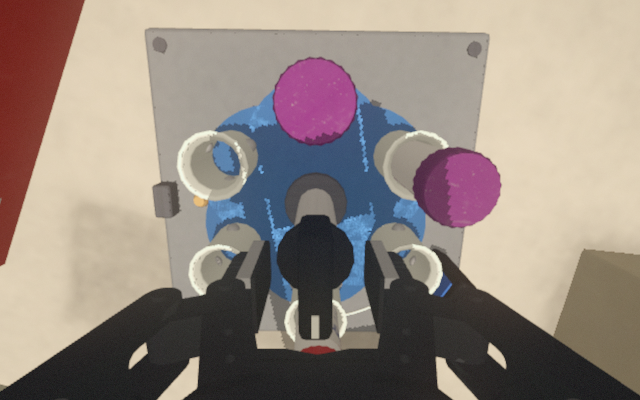

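```bash
python3 -m pendant '[[-0.1,-0.05,-0.1,0,0.4],[-0.1,-0.05,-0.1,0,0.2],[-0.1,-0.05,-0.1,0,0.05],[-0.1,-0.05,-0.1,0,0.05],[-0.1,-0.05,-0.1,0,0.05]]' 60; python3 -c "
from h import *
s=ctrl.get_state();print(s['ft_torque'],s['joints'].round(1))"
```

```text
clock: 18.32
position: [508.5, 339.2, 139.3]
eef_rot: [[0.938, 0.347, 0.011], [0.347, -0.938, 0.002], [0.011, 0.002, -1.0]]
wrist_force: [-4.0, 3.2, 5.8]
finger_gap: 0.15
[ 0.6361209   0.55343234 -0.33913026] [29.9 25.3 90.1 -0.2 64.  99.7]
```

```bash
python3 -m pendant '[[0,0,0,6,0.05],[0,0,0,12,0.05],[0,0,0,18,0.05],[0,0,0,24,0.05],[0,0,0,30,0.05],[0,0,0,36,0.05],[0,0,0,42,0.05],[0,0,0,48,0.05],[0,0,0,54,0.05],[0,0,0,60,0.05]]'; python3 -c "
from h import *
s=ctrl.get_state();print(s['wrist_force'],s['ft_torque'],s['joints'].round(1),np.degrees(np.arctan2(s['eef_rot'][1,0],s['eef_rot'][0,0])))"
```

```text
clock: 19.58
position: [507.0, 340.6, 139.3]
eef_rot: [[0.165, 0.986, 0.001], [0.986, -0.165, 0.013], [0.013, -0.001, -1.0]]
wrist_force: [-5.3, 6.2, 4.8]
finger_gap: 0.154
[-5.34650392  6.21193635  4.81528995] [ 0.83465682  0.7149997  -0.57944558] [29.6 25.3 90.   0.7 64.2 38.8] 80.49961975587497
```

```bash
python3 -m pendant '[[0,0,0,0,0.05],[0,0,0,0,0.05],[0,0,0,0,0.2],[0,0,0,0,0.35],[0,0,0,0,0.5],[0,0,0,0,0.5],[0,0,0,0,0.5]]';  python3 -m pendant '[[0,0,3,0,0.5],[0,0,7,0,0.5],[0,0,12,0,0.5],[0,0,17,0,0.5],[-6,-4,20,0,0.5],[-10,-7,20,0,0.5],[-10,-7,20,0,0.5]]'; python3 -c "
from h import *
import pickle
s=ctrl.get_state();pickle.dump(s,open('w14.pkl','wb'))
for n in('wrist','top','side'):
    f=ctrl.grab_frame(n)[:,:,::-1];cv2.imwrite(f'pics/{n}14.png',f)"
```

```text
clock: 20.45
position: [507.1, 340.4, 139.2]
eef_rot: [[0.165, 0.986, 0.001], [0.986, -0.165, 0.012], [0.012, -0.001, -1.0]]
wrist_force: [0.1, -0.2, 0.4]
finger_gap: 0.498
clock: 21.32
position: [403.0, 268.0, 340.0]
eef_rot: [[0.165, 0.986, 0.0], [0.986, -0.165, 0.012], [0.012, -0.002, -1.0]]
wrist_force: [0.4, 1.6, -0.5]
finger_gap: 0.5
```

View pics/wrist14.png

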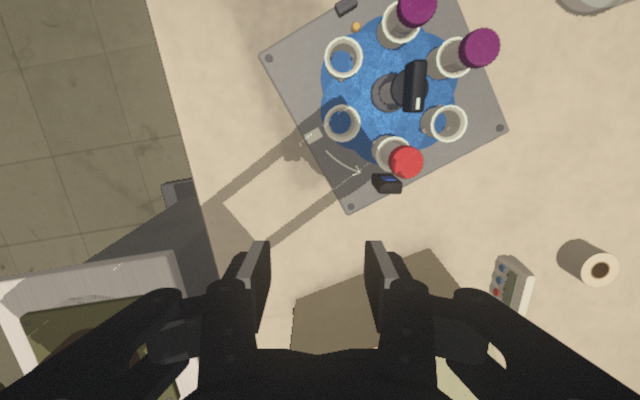

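View pics/top14.png

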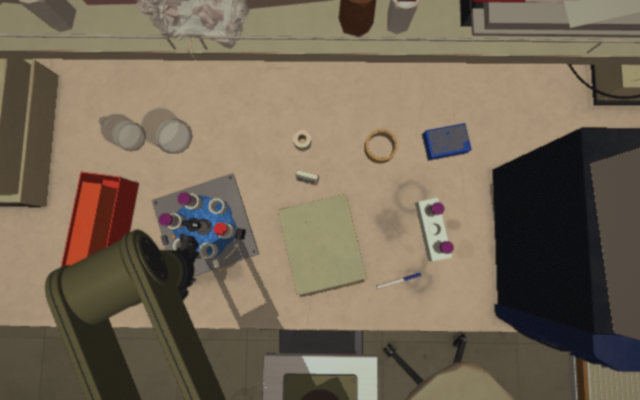

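View pics/side14.png

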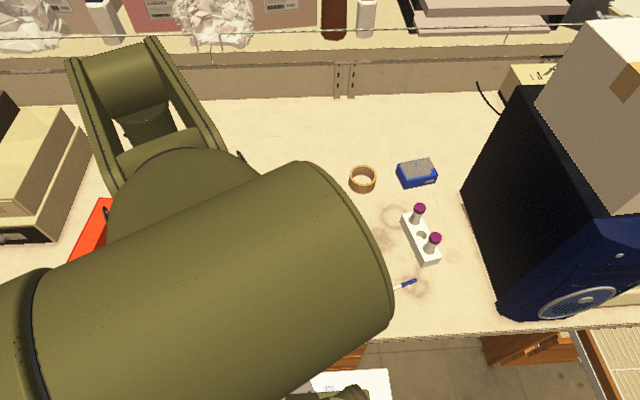

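Run:
```python
from h import *
import pickle
from scipy.optimize import least_squares
f=cv2.imread("pics/wrist14.png");W=cam("wrist",pickle.load(open("w14.pkl","rb")))
cv2.imwrite("pics/c14.png",cv2.resize(f[0:220,250:520],None,fx=2.7,fy=2.7,interpolation=cv2.INTER_CUBIC))
P=np.array([onz(W,p,70)[:2] for p in((343,57.5),(342,122.5),(445,123.5))])
a=np.array([120,180,300])
a=np.degrees(np.arctan2(*(P-[507,338]).T[::-1]));print(a, (a-20.4)%60)
T=cam("top");t=cv2.imread("pics/top14.png");h=cv2.cvtColor(t,cv2.COLOR_BGR2HSV)
for nm,im,cm in(("t",t,T),("w",f,W)):
    h=cv2.cvtColor(im,cv2.COLOR_BGR2HSV);m=((h[...,0]<8)|(h[...,0]>174))&(h[...,1]>150)&(h[...,2]>100)
    n,_,st,c=cv2.connectedComponentsWithStats(m.astype(np.uint8))
    for i in range(1,n):
        if 60<st[i,4]<2000: print(nm,c[i],st[i],onz(cm,c[i],125).round(1))
```

```text
[ 141.10103123 -159.74402627  -41.50711307] [ 0.70103123 59.85597373 58.09288693]
t [219.93636364 228.50909091] [214 223  13  12 110] [494.4 267.  125. ]
w [407.08059211 161.30098684] [392 146  30  32 608] [497.4 265.7 125. ]
```

View pics/c14.png

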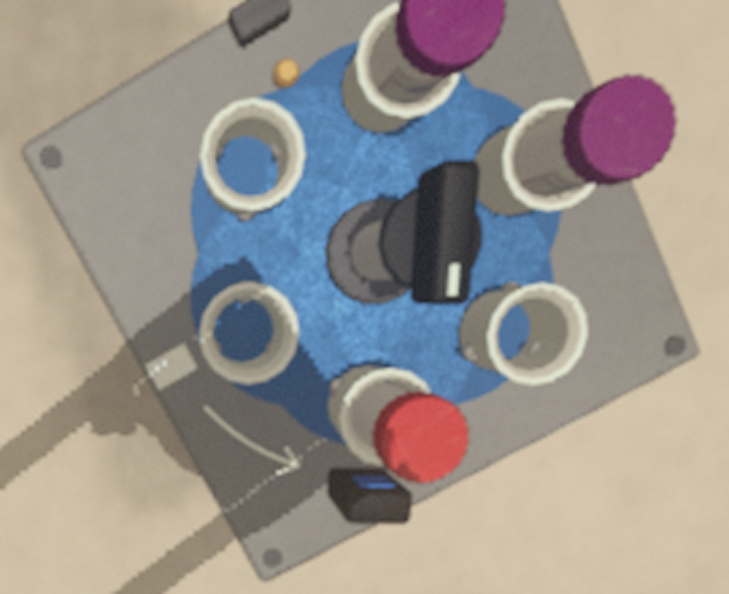

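```bash
python3 -c "
from plant import ctrl
print(ctrl.job_done())"
```

```text
the job is handed in; nothing more can be done
None
```

The red-capped tube is out of the rack, loaded in the changer and standing at the black reader post. I handed the job in at about 21.5 s on the robot's clock; the interface gives no verdict.

- **Loading:** I pressed the tube down until it came to a hard stop. At about 25–29 N, further push gave no more travel. By the gripper height, the underside was then at about 17.8 mm, against the 18 mm pocket floor. The click past the clips showed no distinct force peak in the readings, so I rely on the depth and the stop.
- **Turning:** I turned the knob 60 degrees counter-clockwise, then let go and lifted clear. The wrist picture shows the rotor at about 60 degrees, give or take 2.
- **Final position:** The red cap is at about (494–497, 266–267) mm, against about (495, 267) expected at the reader. I did not measure the tube's height again after the turn.
- **Everything else:** The two purple-capped tubes are still in the rack, and I saw no change to the timer or tape in the last pictures. The gripper is open and touching nothing.
- **Disagreements:** The cameras differed by up to about 6 mm on absolute positions, so I aligned the tube to the pocket by comparing them within each view. The arm also drifted up to a few millimetres between moves, and I corrected that as I went.

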